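# Show the pupil which bench dog goes in which hole

### The arm

A 6-joint arm with a two-finger parallel gripper is mounted at the origin on the work surface. World frame = base frame: x ahead of the robot, y to its left, z up, the work surface at z = 0. Lengths are in m, angles in rad, forces in N, time in s.
With the tool pointing down it reaches from about 0.425 to 0.95 m from the base axis. Payload 3.5 kg.
Tool frame: the origin (TCP) lies midway between the tips of the shut fingers; the grasp point (between the pads) lies 19 mm behind it; z points along the fingers, y is the line along which they close (so a half turn about z gives the same grasp; the last joint's range is limited). The gripper opens to 85 mm and grips with 20 to 120 N. Pads are 22 mm wide; open, the fingers measure 114 mm over their backs; the gripper's body (76 mm by 85 mm) begins 54 mm behind the grasp point. The pads swing forward as they close: fully open they stand 13 mm farther back than shut.
Start: joints at [1.009, 0.286, 1.577, -0, 1.279, -0.15], TCP at [0.27, 0.619, 0.231] pointing down, gripper open.
Joint ranges: [-2.77, 2.77], [-0.9, 2.22], [0.21, 2.48], [-1.53, 4.67], [0.24, 2.81], [-2.84, 2.84]. Speed limits (rad/s): [2.79, 2.79, 3.14, 3.14, 3.14, 3.14].

### API

Orientations are given as a unit quaternion [x, y, z, w].
In Python, from plant import ctrl, cams, order gives the robot as it stands.
- The arm moves only by the tool move_arm, never from a script. Its argument "plan" is one flat list of numbers, 7 for each row, row after row: the shift along the world's x, y, z in mm, then the turn, a rotation vector about the world's x, y, z in degrees, then the finger opening in mm, from 0 to 85.4. A call has 1 to 12 rows; each row shifts and turns the commanded pose from where the row before left it; what a row does not reach is not made up. A row lasts 1/10 s, in which the tool goes at most 50 mm and 8.59 degrees, less where a joint would pass 70% of its speed; a pose out of reach is approached as far as the arm can. A call is refused whole if a number of a shift passes 50 or a number of a turn 8.59, either way. A call with a gripper value outside its range is refused whole. The fingers move at their own pace and stop on an object; "newtons" is the grip in N (left out, the last holds). Time passes only in rows, so rows that do not move let the fingers close. It gives the time, the measured TCP pose, the force, the opening and the grip force at its end, in the units of the state.
- ctrl.get_state(): the state, without advancing time (a new reading comes with each control period).
- cams.read_camera(name): name is "scene" or "top"; returns a dict with "color" (384x512x3 uint8, red, green, blue), "fov_y" (degrees; the focal length in pixels is half the picture's height over the tangent of half this angle, whatever the lens; pixels are square), "cx", "cy" (the principal point, pixels), "origin" and "orientation" of the camera in the world. Camera axes: x right, y up, looking along -z (the intrinsics and any distortion apply to the point x, -y, -z); pixel columns grow to the right and rows downward; lengths in m; the calibration is good to about 2 mm. A picture is of the moment at which its call begins. There is no depth.
- order.sign_off(): hands the job in; it is judged then, once.
The state is a dict: "time": time; "qpos": joint angles; "dq": joint speeds; "joint_efforts": joint torques, N m; "eef_pos": TCP position; "tcp_rot": TCP orientation; "contact_force": force on the tool from outside, world axes, zero at the start; "wrist_torque": the same for the moment, N m; "opening": opening from 0.0 (shut) to 1.0 (fully open); "finger_force": force on a finger pad.
Only numpy, scipy, OpenCV 4.12 (cv2) and the standard library are available. Lean on these libraries where they do the work, as an engineer would, in place of code of your own. Each camera call takes 0.05 s, during which the arm holds its last target. There are 200 camera calls.

### The job

Show the pupil how to stop the board for planing: with the fingertips two to four centimetres above it, point for a good two seconds at the low, flat-headed bench dog in the dog holder, the only one whose head will stay below the top of the board. Then lift well clear and point in the same way at the hole it belongs in, the nearest dog hole wholly uncovered past the end of the board away from the vice; hold there for two seconds and finish still pointing at it. Touch nothing, lift nothing, and do not come down over any other dog or hole.

Things in the scene. Friction and masses are not known exactly. Their poses are not given: they have to be found in the camera images.
- bench: bench-top bench, laminated beech, 260 mm deep (x), 600 mm long (y); origin on the table under its middle, upper face 85 mm above the table. x points away from the robot, y to the robot's left along its row of dog holes. A wooden end vice with spindle and T-handle is at the -y (right) end; the dog in its jaw stands 10 mm proud. A try square lies on the far half, near the other end
- plane: bench plane standing on the far half of the bench behind the board, not to be touched; origin under the middle of its sole, 60 mm wide (x), 245 mm long (y), up to 115 mm high
- hole0 (a point): middle of the mouth of dog hole 1 of 7, counted from the vice end, level with the bench's upper face; z up. The holes are round, 25 mm across, 80 mm apart in one straight row along the bench, 40 mm nearer the robot than the bench's middle. The board hides some of them
- hole1 (a point): middle of the mouth of dog hole 2 of 7, counted from the vice end, level with the bench's upper face; z up. The holes are round, 25 mm across, 80 mm apart in one straight row along the bench, 40 mm nearer the robot than the bench's middle. The board hides some of them
- hole2 (a point): middle of the mouth of dog hole 3 of 7, counted from the vice end, level with the bench's upper face; z up. The holes are round, 25 mm across, 80 mm apart in one straight row along the bench, 40 mm nearer the robot than the bench's middle. The board hides some of them
- hole3 (a point): middle of the mouth of dog hole 4 of 7, counted from the vice end, level with the bench's upper face; z up. The holes are round, 25 mm across, 80 mm apart in one straight row along the bench, 40 mm nearer the robot than the bench's middle. The board hides some of them
- hole4 (a point): middle of the mouth of dog hole 5 of 7, counted from the vice end, level with the bench's upper face; z up. The holes are round, 25 mm across, 80 mm apart in one straight row along the bench, 40 mm nearer the robot than the bench's middle. The board hides some of them
- hole5 (a point): middle of the mouth of dog hole 6 of 7, counted from the vice end, level with the bench's upper face; z up. The holes are round, 25 mm across, 80 mm apart in one straight row along the bench, 40 mm nearer the robot than the bench's middle. The board hides some of them
- hole6 (a point): middle of the mouth of dog hole 7 of 7, counted from the vice end, level with the bench's upper face; z up. The holes are round, 25 mm across, 80 mm apart in one straight row along the bench, 40 mm nearer the robot than the bench's middle. The board hides some of them
- board_end (a point): the board's end away from the vice: middle of that end, on its top edge. The pine board is 240 mm long, 85 mm wide and 22 mm thick, lies flat and loose on the bench along the row of holes, over it, and reaches 240 mm from this end towards the vice (-y of the bench)
- low_dog_head (a point): middle of the top of the low bench dog's head: a flat round head 44 mm across and 10 mm high, top 70 mm above the table; z up. The three steel dogs stand loose, heads up, in the three holes, 78 mm apart in any order, of the dog holder, a beech block 235 x 70 x 60 mm high on the table, left of the bench
- middle_dog_head (a point): middle of the top of the middle bench dog's head, 32 mm across and 32 mm high, top 92 mm above the table; z up. It stands in the same holder
- tall_dog_head (a point): middle of the top of the tall bench dog's head, 32 mm across and 55 mm high, top 115 mm above the table; z up. It stands in the same holder
- vice_dog_head (a point): middle of the top of the dog fitted in the vice jaw, 44 mm across, standing 10 mm above the bench's upper face; z up
Things that resemble listed ones, but are neither listed nor needed, are in the scene too. Leave any turquoise look-alike of the part that bears low_dog_head alone.

How it is judged:
On the way, in this order (a step that is already met when the one before it is completed fails the run):
1. the fingers point at the low bench dog from just above for 1.5 s (horizontal distance between the grasp point and low_dog_head below 0.02 m and z of the grasp point in the frame of low_dog_head between 0 and 0.08 m), for 1.5 s.
2. then they point at the nearest open hole past the board's free end from just above for 1.5 s (((y of board_end in the frame of bench between -0.0975 and -0.0075 m and horizontal distance between the grasp point and hole3 below 0.02 m and z of the grasp point in the frame of hole3 between 0 and 0.08 m) or (y of board_end in the frame of bench between -0.0175 and 0.0725 m and horizontal distance between the grasp point and hole4 below 0.02 m and z of the grasp point in the frame of hole4 between 0 and 0.08 m) or (y of board_end in the frame of bench between 0.0625 and 0.1525 m and horizontal distance between the grasp point and hole5 below 0.02 m and z of the grasp point in the frame of hole5 between 0 and 0.08 m))), for 1.5 s.
At the end, for the whole second after the job is handed in: The grasp point is still within 20 mm sideways of, and less than 80 mm above, the nearest dog hole wholly uncovered past the board's end away from the vice (an edge within 5 mm of a hole's rim counts either way); the three dogs and the board are within 6 mm of where they started (((y of board_end in the frame of bench between -0.0975 and -0.0075 m and horizontal distance between the grasp point and hole3 below 0.02 m and z of the grasp point in the frame of hole3 between 0 and 0.08 m) or (y of board_end in the frame of bench between -0.0175 and 0.0725 m and horizontal distance between the grasp point and hole4 below 0.02 m and z of the grasp point in the frame of hole4 between 0 and 0.08 m) or (y of board_end in the frame of bench between 0.0625 and 0.1525 m and horizontal distance between the grasp point and hole5 below 0.02 m and z of the grasp point in the frame of hole5 between 0 and 0.08 m)) and distance of each of low_dog_head, middle_dog_head, tall_dog_head, board_end from where it was at the start of the episode below 0.006 m); the robot touches nothing.
It fails at once if the robot touches anything (contact force between any of the arm, the fingers and anything else above 0.5 N).
It fails at once if a dog or the board is moved or lifted (not (distance of each of low_dog_head, middle_dog_head, tall_dog_head, board_end from where it was at the start of the episode below 0.006 m)).
It fails at once if the fingers come down over another dog or a wrong hole (grasp point within 25 mm sideways and 70 mm above it) ((horizontal distance between the grasp point and middle_dog_head below 0.025 m and z of the grasp point in the frame of middle_dog_head between 0 and 0.07 m) or (horizontal distance between the grasp point and tall_dog_head below 0.025 m and z of the grasp point in the frame of tall_dog_head between 0 and 0.07 m) or (horizontal distance between the grasp point and vice_dog_head below 0.025 m and z of the grasp point in the frame of vice_dog_head between 0 and 0.07 m) or (horizontal distance between the grasp point and hole0 below 0.025 m and z of the grasp point in the frame of hole0 between 0 and 0.07 m) or (horizontal distance between the grasp point and hole1 below 0.025 m and z of the grasp point in the frame of hole1 between 0 and 0.07 m) or (horizontal distance between the grasp point and hole2 below 0.025 m and z of the grasp point in the frame of hole2 between 0 and 0.07 m) or (not (y of board_end in the frame of bench between -0.0975 and -0.0075 m) and horizontal distance between the grasp point and hole3 below 0.025 m and z of the grasp point in the frame of hole3 between 0 and 0.07 m) or (not (y of board_end in the frame of bench between -0.0175 and 0.0725 m) and horizontal distance between the grasp point and hole4 below 0.025 m and z of the grasp point in the frame of hole4 between 0 and 0.07 m) or (not (y of board_end in the frame of bench between 0.0625 and 0.1525 m) and horizontal distance between the grasp point and hole5 below 0.025 m and z of the grasp point in the frame of hole5 between 0 and 0.07 m) or (horizontal distance between the grasp point and hole6 below 0.025 m and z of the grasp point in the frame of hole6 between 0 and 0.07 m)).
It also fails if it takes over 40 s, if anything falls off the work surface, if the arm or the gripper's body presses on something with over 40 N, if the wrist force passes 120 N, or if a joint passes its speed limit or range.

## Working session

There is one attempt and no reset: what is moved stays moved. The work goes in short steps, Python scripts to look and compute and a tool call to move; the robot and the scene stay as the last step left them, time stands still between calls to the robot, and variables do not carry over. Pictures are saved under pics/ and viewed, at most 10 in all, crops included, and the job is handed in when it is done.

Besides the shell and the picture viewer there is one more tool, called after "Emit:" in YAML: its name, and indented under it one key for each argument. move_arm: Moves the arm, as the interface text tells. Its arguments: {"type":"object","properties":{"plan":{"type":"array","items":{"type":"number"}},"newtons":{"type":"number"}},"required":["plan"]}

```bash
mkdir -p pics
cat > h.py <<'E'
import numpy as np, cv2
from scipy.spatial.transform import Rotation as R
def ray(c,u,v):
    f=c["color"].shape[0]/2/np.tan(np.radians(c["fov_y"])/2)
    x,y=(u-c["cx"])/f,(v-c["cy"])/f
    if c.get("dist") is not None:
        x,y=cv2.undistortPoints(np.array([[[x,y]]],float),np.eye(3),np.array(c["dist"]))[0,0]
    d=R.from_quat(c["orientation"]).apply([x,-y,-1]); return np.array(c["origin"]),d
def onz(c,u,v,z):
    o,d=ray(c,u,v); return o+d*(z-o[2])/d[2]
def proj(c,p):
    f=c["color"].shape[0]/2/np.tan(np.radians(c["fov_y"])/2)
    q=R.from_quat(c["orientation"]).inv().apply(np.array(p)-c["origin"])
    return c["cx"]+f*q[0]/-q[2], c["cy"]-f*q[1]/-q[2]
E
python3 - <<'E'
from plant import ctrl,cams
import cv2,pickle
for n in("scene","top"):
    c=cams.read_camera(n); pickle.dump(c,open(n+".pkl","wb"))
    print({k:v for k,v in c.items() if k!="color"})
    cv2.imwrite(f"pics/{n}0.png",cv2.resize(c["color"][...,::-1],(800,600),interpolation=cv2.INTER_CUBIC))
print(ctrl.get_state())
E
```

```text
{'fov_y': 42.95758185853475, 'cx': 262.4811828221715, 'cy': 198.5887194347914, 'origin': array([1.46092272, 0.25391423, 1.1223449 ]), 'orientation': array([0.21600318, 0.28434655, 0.73040863, 0.58223097])}
{'fov_y': 42.91747447754311, 'cx': 253.3592284314104, 'cy': 189.70551223916527, 'origin': array([0.3068191 , 0.02654399, 1.70451493]), 'orientation': array([ 0.05642572, -0.054355  , -0.69574162,  0.71400649])}
{'time': 0.1, 'qpos': array([ 1.00894462e+00,  2.87129871e-01,  1.57803845e+00, -1.66422530e-05,
        1.27857061e+00, -1.49991033e-01]), 'dq': array([-0.00187241, -0.00035996, -0.00254235, -0.00151077,  0.00316317,
       -0.00160775]), 'joint_efforts': array([ 3.25172141e-04, -4.07292652e+01, -2.93699992e+01, -9.92251717e-05,
        3.36793251e-03, -2.95069526e-06]), 'eef_pos': array([0.26986566, 0.61806229, 0.23004603]), 'tcp_rot': array([ 2.04475455e-01,  9.78871103e-01, -1.00865954e-03, -3.66474285e-04]), 'contact_force': array([-0.43895664,  0.57622684, -0.5751385 ]), 'wrist_torque': array([-0.04723376,  0.00574872,  0.04882364]), 'finger_force': 0.0, 'opening': 1.0034164612961622}
```

View pics/top0.png

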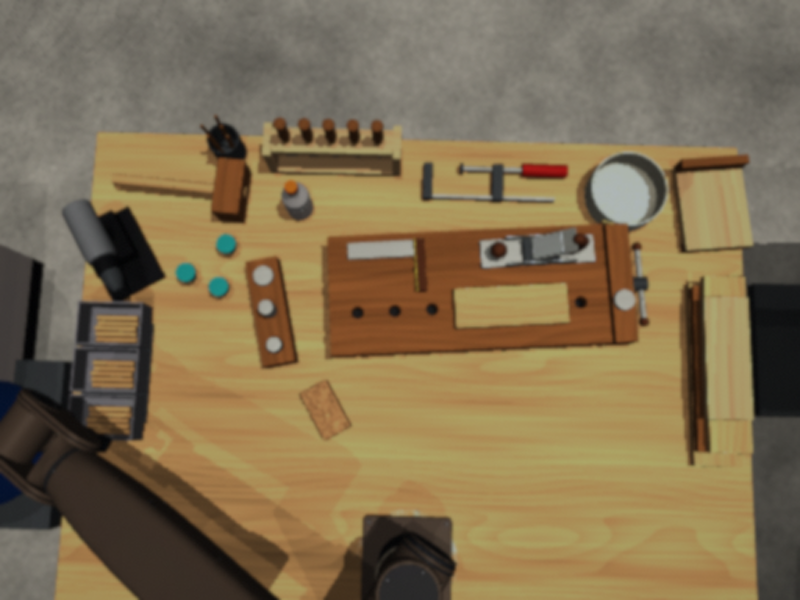

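View pics/scene0.png

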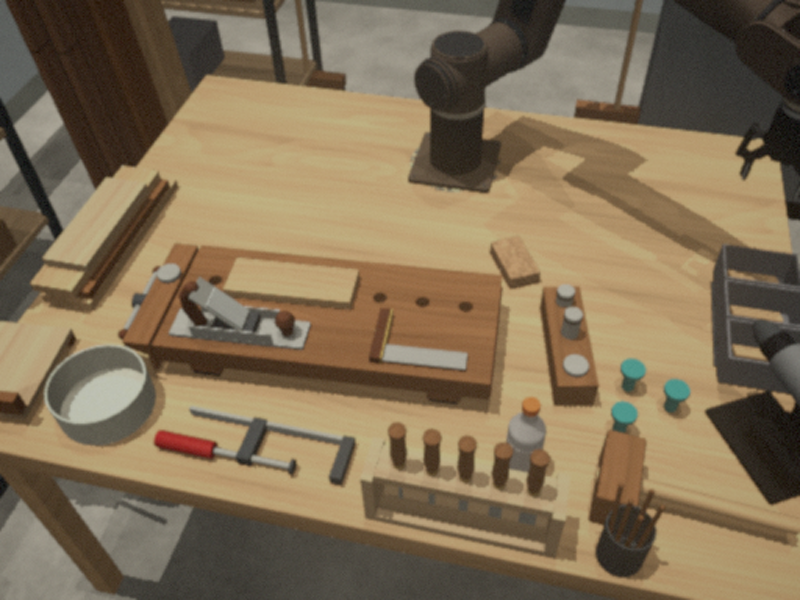

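The top view shows the low dog's head as the largest and flattest, at (263,275) in 800x600 pixels; in the scene view it is at (575,365). The other two dogs are at (266,308) and (274,344). The board's free end is at about x=454. Open holes are at (432,309), (395,311) and (357,312), and hole0 is at (581,302), so the target is hole4 at (432,309).

Run:
```python
from h import *
import pickle
T=pickle.load(open("top.pkl","rb"));S=pickle.load(open("scene.pkl","rb"))
k=.64
def blob(c,u,v,dark,r=13):
    u,v=int(u*k),int(v*k); w=c["color"][v-r:v+r+1,u-r:u+r+1].astype(int)
    m=(w.max(2)<60) if dark else ((w.max(2)-w.min(2)<45)&(w.min(2)>110))
    n,l,s,ce=cv2.connectedComponentsWithStats(m.astype(np.uint8))
    i=min(range(1,n),key=lambda i:np.hypot(*(ce[i]-r))-0.05*s[i,4])
    return ce[i]+[u-r,v-r],s[i]
def tri(a,b):
    (o1,d1),(o2,d2)=ray(T,*a),ray(S,*b); A=np.c_[d1,-d2]; t=np.linalg.lstsq(A,o2-o1,rcond=None)[0]
    p,q=o1+t[0]*d1,o2+t[1]*d2; return (p+q)/2,np.linalg.norm(p-q)
for n,a,b,z,dk in[("low",(263,275),(575,365),.07,0),("B",(266,308),(572,315),.115,0),("C",(274,344),(566,292),.092,0),
 ("h6",(357,312),(466,306),.085,1),("h5",(395,311),(422,301),.085,1),("h4",(432,309),(380,297),.085,1),("h0",(581,302),(215,280),.085,1),("vice",(625,299),(169,272),.095,0)]:
    try:
        p,s=blob(T,*a,dk);q,s2=blob(S,*b,dk); x,g=tri(p,q)
        print(n,p.round(1),s[2:],q.round(1),s2[2:],"top",onz(T,*p,z).round(4)[:2],"scene",onz(S,*q,z).round(4)[:2],"tri",x.round(3),g.round(4))
    except Exception as e: print(n,e)
for u,v in((455,289),(456,328),(568,283)): print(onz(T,u*k,v*k,.107).round(3))
```

```text
low [167.9 175.8] [ 13  12 115] [368.4 232.8] [ 16  13 166] top [0.6056 0.3269] scene [0.6069 0.3315] tri [0.606 0.329 0.068] 0.0044
B [169.6 196. ] [ 9  9 61] [366.9 200.4] [11  8 76] top [0.53   0.3094] scene [0.5313 0.3142] tri [0.53  0.312 0.113] 0.0046
C [174.8 219.9] [ 9  9 66] [362.1 185.5] [11  8 73] top [0.4537 0.2918] scene [0.4551 0.297 ] tri [0.454 0.295 0.09 ] 0.0049
h6 min() iterable argument is empty
h5 min() iterable argument is empty
h4 min() iterable argument is empty
h0 min() iterable argument is empty
vice [399.7 191.3] [ 13  13 124] [105.1 174.5] [ 20  17 150] top [ 0.5686 -0.4531] scene [ 0.5764 -0.4519] tri [ 0.57  -0.456  0.088] 0.0015
[ 0.579 -0.09   0.107]
[ 0.495 -0.094  0.107]
[ 0.598 -0.33   0.107]
```

Run:
```python
from h import *
import pickle
T=pickle.load(open("top.pkl","rb"));S=pickle.load(open("scene.pkl","rb"))
k=.64;r=9
def blob(c,u,v):
    u,v=int(u*k),int(v*k); w=c["color"][v-r:v+r+1,u-r:u+r+1].max(2).astype(float)
    m=w<.5*(w.min()+np.median(w))
    n,l,s,ce=cv2.connectedComponentsWithStats(m.astype(np.uint8))
    i=min(range(1,n),key=lambda i:np.hypot(*(ce[i]-r))-0.05*s[i,4])
    return ce[i]+[u-r,v-r],s[i]
for n,a,b in[("h6",(357,312),(466,306)),("h5",(395,311),(422,301)),("h4",(432,309),(380,297)),("h0",(581,302),(215,280))]:
    p,s=blob(T,*a);q,s2=blob(S,*b)
    print(n,p.round(1),s[2:],q.round(1),s2[2:],onz(T,*p,.085).round(4)[:2],onz(S,*q,.085).round(4)[:2])
```

```text
h6 [228.3 199.8] [ 8  7 40] [297.5 195.8] [ 8  7 43] [0.5263 0.1175] [0.5286 0.1212]
h5 [252.2 198.8] [ 7  7 38] [270.  192.6] [ 9  6 40] [0.5319 0.0379] [0.5334 0.0417]
h4 [276.1 197.6] [ 7  7 38] [242.6 190. ] [ 9  7 39] [ 0.5382 -0.0421] [ 0.5403 -0.0382]
h0 [371.2 193.1] [ 7  7 40] [137.2 179. ] [ 8  5 35] [ 0.5616 -0.3606] [ 0.5644 -0.3564]
```

Emit:
move_arm:
  plan: [15, -12, 0, 0, 0, 0, 0, 30, -26, 0, 0, 0, 0, 0, 30, -26, 0, 0, 0, 0, 0, 30, -26, 0, 0, 0, 0, 0, 30, -26, 0, 0, 0, 0, 0, 30, -26, 0, 0, 0, 0, 0, 30, -26, 0, 0, 0, 0, 0, 30, -26, 0, 0, 0, 0, 0, 30, -26, 0, 0, 0, 0, 0, 30, -26, 0, 0, 0, 0, 0, 30, -26, 0, 0, 0, 0, 0, 21, -17, 0, 0, 0, 0, 0]

```text
time: 1.3
eef_pos: [0.6082, 0.326, 0.2309]
tcp_rot: [0.206, 0.979, -0.001, 0.0]
contact_force: [0.0, -0.9, 0.0]
opening: -0.001
finger_force: 0.0
```

Emit:
move_arm:
  plan: [-1, 2, -5, 0, 0, 0, 0, 0, 0, -15, 0, 0, 0, 0, 0, 0, -20, 0, 0, 0, 0, 0, 0, -20, 0, 0, 0, 0, 0, 0, -20, 0, 0, 0, 0, 0, 0, -20, 0, 0, 0, 0, 0, 0, -15, 0, 0, 0, 0, 0, 0, -10, 0, 0, 0, 0, 0, 0, -5, 0, 0, 0, 0, 0, 0, 0, 0, 0, 0, 0, 0, 0, 0, 0, 0, 0, 0, 0, 0, 0, 0, 0, 0, 0]

```text
time: 2.5
eef_pos: [0.6059, 0.3319, 0.1027]
tcp_rot: [0.204, 0.979, 0.001, 0.001]
contact_force: [-0.1, 0.5, 0.1]
opening: 0.003
finger_force: 0.0
```

Run:
```python
from plant import ctrl,cams
import cv2
a=cams.read_camera("scene")["color"][...,::-1]
cv2.imwrite("pics/s1.png",cv2.resize(a[130:290,290:490],(800,600)))
print(ctrl.get_state()["eef_pos"])
```

```text
[0.60586272 0.33178449 0.10262673]
```

View pics/s1.png

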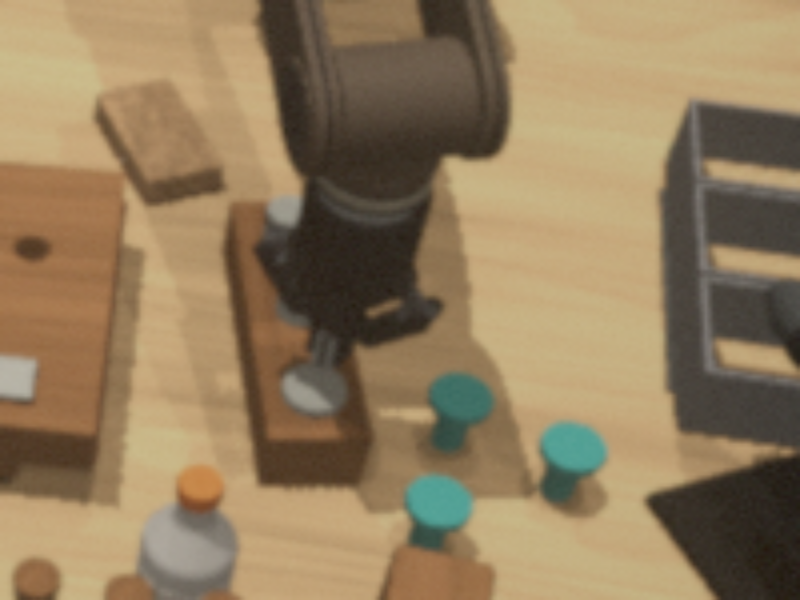

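The shut fingertips, at crop pixel (330,350), are just above the low dog's head at (315,390), with a gap all round. I'll hold here.

Emit:
move_arm:
  plan: [0, -2, 0, 0, 0, 0, 0, 0, 0, 0, 0, 0, 0, 0, 0, 0, 0, 0, 0, 0, 0, 0, 0, 0, 0, 0, 0, 0, 0, 0, 0, 0, 0, 0, 0, 0, 0, 0, 0, 0, 0, 0, 0, 0, 0, 0, 0, 0, 0, 0, 0, 0, 0, 0, 0, 0, 0, 0, 0, 0, 0, 0, 0, 0, 0, 0, 0, 0, 0, 0, 0, 0, 0, 0, 0, 0, 0, 0, 0, 0, 0, 0, 0, 0]

```text
time: 3.75
eef_pos: [0.6051, 0.3296, 0.1013]
tcp_rot: [0.204, 0.979, -0.0, -0.0]
contact_force: [1.0, -0.3, 1.0]
opening: -0.002
finger_force: 0.0
```

Emit:
move_arm:
  plan: [0, 0, 0, 0, 0, 0, 0, 0, 0, 0, 0, 0, 0, 0, 0, 0, 0, 0, 0, 0, 0, 0, 0, 0, 0, 0, 0, 0, 0, 0, 0, 0, 0, 0, 0, 0, 0, 0, 0, 0, 0, 0, 0, 0, 0, 0, 0, 0, 0, 0, 0, 0, 0, 0, 0, 0, 0, 0, 0, 0, 0, 0, 0, 0, 0, 0, 0, 0, 0, 0, 0, 0, 0, 0, 0, 0, 0, 0, 0, 0, 0, 0, 0, 0]

```text
time: 4.95
eef_pos: [0.6051, 0.3296, 0.1013]
tcp_rot: [0.204, 0.979, -0.0, 0.0]
contact_force: [0.5, 0.1, 0.2]
opening: -0.003
finger_force: 0.0
```

Emit:
move_arm:
  plan: [0, 0, 5, 0, 0, 0, 0, 0, 0, 15, 0, 0, 0, 0, 0, 0, 20, 0, 0, 0, 0, 0, 0, 25, 0, 0, 0, 0, 0, 0, 25, 0, 0, 0, 0, 0, 0, 25, 0, 0, 0, 0, 0, 0, 25, 0, 0, 0, 0, 0, 0, 15, 0, 0, 0, 0, 0, 0, 5, 0, 0, 0, 0, 0, 0, 0, 0, 0, 0, 0]

```text
time: 5.95
eef_pos: [0.6053, 0.3297, 0.2623]
tcp_rot: [0.204, 0.979, 0.0, 0.001]
contact_force: [-0.2, -0.2, -0.4]
opening: 0.004
finger_force: 0.0
```

Emit:
move_arm:
  plan: [-3, -15, 0, 0, 0, 0, 0, -6, -34, 0, 0, 0, 0, 0, -6, -34, 0, 0, 0, 0, 0, -6, -34, 0, 0, 0, 0, 0, -6, -34, 0, 0, 0, 0, 0, -6, -34, 0, 0, 0, 0, 0, -6, -34, 0, 0, 0, 0, 0, -6, -34, 0, 0, 0, 0, 0, -6, -34, 0, 0, 0, 0, 0, -6, -34, 0, 0, 0, 0, 0, -6, -34, 0, 0, 0, 0, 0, -3, -15, 0, 0, 0, 0, 0]

```text
time: 7.15
eef_pos: [0.5373, -0.0431, 0.2594]
tcp_rot: [0.206, 0.979, -0.0, -0.002]
contact_force: [0.5, 0.6, 0.1]
opening: 0.001
finger_force: 0.0
```

Emit:
move_arm:
  plan: [0, 0, 0, 0, 0, 0, 0, 0, 0, 0, 0, 0, 0, 0, 0, 0, 0, 0, 0, 0, 0]

```text
time: 7.45
eef_pos: [0.5391, -0.0393, 0.2609]
tcp_rot: [0.204, 0.979, 0.0, -0.0]
contact_force: [-0.7, -0.2, 0.5]
opening: 0.003
finger_force: 0.0
```

Now I'll go down 145 mm, to a TCP height of about 0.116.

Emit:
move_arm:
  plan: [0, 0, -5, 0, 0, 0, 0, 0, 0, -15, 0, 0, 0, 0, 0, 0, -20, 0, 0, 0, 0, 0, 0, -20, 0, 0, 0, 0, 0, 0, -20, 0, 0, 0, 0, 0, 0, -20, 0, 0, 0, 0, 0, 0, -20, 0, 0, 0, 0, 0, 0, -15, 0, 0, 0, 0, 0, 0, -7, 0, 0, 0, 0, 0, 0, -3, 0, 0, 0, 0, 0, 0, 0, 0, 0, 0, 0, 0, 0, 0, 0, 0, 0, 0]

```text
time: 8.65
eef_pos: [0.5399, -0.0406, 0.1173]
tcp_rot: [0.204, 0.979, -0.0, 0.001]
contact_force: [0.4, -0.1, 0.4]
opening: -0.001
finger_force: 0.0
```

Run:
```python
from plant import ctrl,cams
import cv2
a=cams.read_camera("scene")["color"][...,::-1]
cv2.imwrite("pics/s2.png",cv2.resize(a[100:260,140:340],(800,600)))
print(ctrl.get_state()["eef_pos"])
```

```text
[ 0.53992077 -0.04059882  0.11744219]
```

View pics/s2.png

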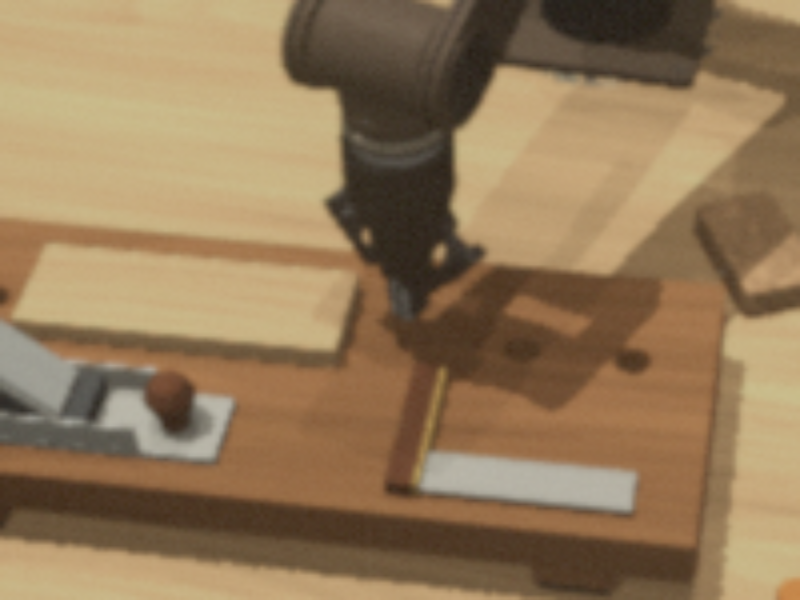

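The fingertips, at crop pixel (405,315), are just above hole4 at about (408,337). The next holes are at (520,347) and (633,360), and the board's end is at about 350. The fingers are clear of everything, so I'll hold for two seconds and hand in.

Emit:
move_arm:
  plan: [0, 0, 0, 0, 0, 0, 0, 0, 0, 0, 0, 0, 0, 0, 0, 0, 0, 0, 0, 0, 0, 0, 0, 0, 0, 0, 0, 0, 0, 0, 0, 0, 0, 0, 0, 0, 0, 0, 0, 0, 0, 0, 0, 0, 0, 0, 0, 0, 0, 0, 0, 0, 0, 0, 0, 0, 0, 0, 0, 0, 0, 0, 0, 0, 0, 0, 0, 0, 0, 0, 0, 0, 0, 0, 0, 0, 0, 0, 0, 0, 0, 0, 0, 0]

```text
time: 9.9
eef_pos: [0.5391, -0.0404, 0.1163]
tcp_rot: [0.204, 0.979, -0.0, 0.0]
contact_force: [-0.4, -0.3, 0.5]
opening: -0.008
finger_force: 0.0
```

Emit:
move_arm:
  plan: [0, 0, 0, 0, 0, 0, 0, 0, 0, 0, 0, 0, 0, 0, 0, 0, 0, 0, 0, 0, 0, 0, 0, 0, 0, 0, 0, 0, 0, 0, 0, 0, 0, 0, 0, 0, 0, 0, 0, 0, 0, 0, 0, 0, 0, 0, 0, 0, 0, 0, 0, 0, 0, 0, 0, 0, 0, 0, 0, 0, 0, 0, 0, 0, 0, 0, 0, 0, 0, 0, 0, 0, 0, 0, 0, 0, 0, 0, 0, 0, 0, 0, 0, 0]

```text
time: 11.1
eef_pos: [0.5391, -0.0405, 0.1163]
tcp_rot: [0.204, 0.979, -0.0, 0.0]
contact_force: [0.3, -0.0, -0.3]
opening: -0.0
finger_force: 0.0
```

```bash
python3 -c "
from plant import order
print(order.sign_off())"
```

```text
the job is handed in; nothing more can be done
None
```

I pointed at the low dog for over two seconds, lifted clear, then pointed at hole4 (the fifth dog hole from the vice) for over two seconds and handed in still pointing there, with fingertips about 3 cm up each time and no sign of touching anything; no verdict came back.

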